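# Seat a shelf-hole drilling template on its index pin

## Task

Take the aluminium drilling template off the offcut by its black grip and hook its lip over the edge of the cabinet panel that faces the robot. Slide it along with the lip kept lightly against that edge, feeling for the steel pin under the plate, until the index hole drops over the pin; leave the template lying flush on the panel with its lip along the edge, let go. Work gently, with no hard pressing or knocking on the panel or the pin, and leave the things lying about where they are.

Things in the scene. Friction and masses are not known exactly. Their poses are not given: they have to be found in the camera images.
- template_grip (a point): Template: aluminium plate 70 (x) x 180 (y) x 10 mm with a grip, 0.36-0.56 kg. This point: middle of its black grip bar, 18 (x) x 90 (y) x 42 mm, which stands on the plate; bar top 16 mm above the point, plate top 26 below, plate underside 36 below. Plate reaches 13 mm towards -x of the point and 57 towards +x, 90 either way along y. z is up, y along the bar. Starts on the offcut, lip over its edge.
- template_hole (a point): Centre of the template's index hole (10 mm across, through the plate) at the plate's underside; 24 mm to +x, 60 to +y and 36 below template_grip, same axes. The plate runs on 30 mm past it to +y. Lip: bar along the plate's whole -x side, reaching 13 mm below the underside; its inner face lies 37 mm to -x of this hole, and it is 8 mm thick. The four small drill bushes are no holes for the pin.
- panel: Cabinet side panel of pale wood, 330 (x) x 300 (y) x 18 mm, lying flat and fixed on the desk; origin at the centre of its underside, z up. Its edge at x = -165 mm faces the robot: the template's lip goes over that edge, template axes as the panel's.
- panel_mark (a point): Point on the panel's top face, 37 mm in from the edge facing the robot (on the pencil line along that edge) and 30 mm to +y of the panel's middle; axes as the panel's. A steel pin, 8 mm thick, 7 mm proud, top rim slightly bevelled, stands fixed on this pencil line somewhere within 12 mm of this point along y, either way; its exact place is not measured. Neither pin nor panel may take more than 45 N.
- offcut: Offcut of the same board, 120 (x) x 160 (y) x 18 mm, fixed on the desk at one side of the panel (left or right); origin at the centre of its underside. The template starts on it.
- fittings: Grey plastic box of fittings with three compartments, 120 x 170 x 45 mm, loose, on the other side of the panel; origin at the centre of its underside. Bystander.
- tape_measure: Grey tape measure, about 75 x 36 x 60 mm, standing on the rear half of the panel; origin at the centre of its underside. Bystander.
- screwdriver: Screwdriver lying on the desk, about 200 mm long, origin under its middle. Bystander.
- mug: White mug, 82 mm wide, 92 mm high, handle on one side, standing on the desk; origin at the centre of its underside. Bystander.

How it is judged (in metres and radians):
On the way:
1. The template is hooked over the panel's edge, its lip or plate touching the panel, while it still rides high near the pin (contact force between template and panel above 0.2 N and x of template_hole in the frame of panel_mark between -0.006 and 0.004 m and y of template_hole in the frame of panel_mark between -0.06 and 0.06 m and z of template_hole in the frame of panel_mark between 0.003 and 0.0125 m), for 0.1 s.
At the end, for the whole second after the job is handed in: The index hole is over the pin with the template's underside within 1.5 mm of the panel's top at the hole and level within 1.4 degrees, its lip along the edge (hole within 3 mm of the pencil line, square to the panel within 3 degrees), released and at rest (x of template_hole in the frame of panel_mark between -0.003 and 0.003 m and y of template_hole in the frame of panel_mark between -0.0145 and 0.0145 m and z of template_hole in the frame of panel_mark between -0.002 and 0.0015 m and angle between template_grip's own z axis and vertical below 0.025 rad and angle between the y axis of template_grip and the y axis of panel, either way round below 0.05 rad and contact force between template and the fingers below 0.05 N and linear speed of template below 0.01 m/s); the robot touches nothing.
It fails at once if the template is pressed or knocked on the panel with more than 45 N (contact force between template and panel above 45 N).
It fails at once if the template is pressed or knocked on the pin with more than 45 N (contact force between template and index_pin above 45 N).
It fails at once if a bystander is moved by more than 20 mm (distance of any of fittings, tape_measure, screwdriver, mug from where it was at the start of the episode above 0.02 m).
It also fails if it takes over 58 s, if anything falls off the work surface, if the arm or the gripper's body presses on something with over 40 N, if the wrist force passes 120 N, or if a joint passes its speed limit or range.

## Robot

A 6-joint arm with a two-finger parallel gripper is mounted at the origin on the work surface. World frame = base frame: x ahead of the robot, y to its left, z up, the work surface at z = 0. Lengths are in mm, angles in rad, forces in N, time in s.
With the tool pointing down it reaches from about 300 to 775 mm from the base axis. Payload 14.6 kg.
Tool frame: the origin (TCP) lies on the centre line of the jaws, within the pads' length; the fingertips stand 19 mm ahead of it and the grasp point (between the pads) is the TCP (bot.tip_reach is the distance from the TCP to the fingertips, in mm); z points along the fingers, y is the line along which they close (so a half turn about z gives the same grasp; the last joint's range is limited). The gripper opens to 85 mm and grips with 20 to 120 N. Pads are 22 mm wide; open, the fingers measure 114 mm over their backs; the gripper's body (76 mm by 85 mm) begins 54 mm behind the grasp point. The pads swing forward as they close: fully open they stand 13 mm farther back than shut.
Start: joints at [-1.23, 0.3, 1.521, -0, 1.321, -0.067], TCP at [218.117, -504.891, 250.281] pointing down, gripper open.
Joint ranges: [-3.03, 3.03], [-0.79, 2.21], [0.23, 2.52], [-1.04, 4.18], [0, 3.07], [-2.55, 2.55]. Speed limits (rad/s): [2.22, 2.22, 2.57, 3.14, 3.14, 3.14].

## Interface

Orientations are given as a unit quaternion [w, x, y, z].
In Python, from rig import bot gives the robot as it stands. Calls block until the motion is done:
- bot.move_to(position, orientation): joint-space move of the TCP to a pose.
- bot.servo_line(position, attitude=None, speed=150, until_force=None): straight line of the TCP; attitude=None keeps the orientation; speed is the mean speed in mm/s. With until_force (N) it stops when the force on the tool has changed by that much, and returns True; else False.
- bot.move_joints(angles): joint-space move.
- bot.move_gripper(opening, grip_force=None): finger opening in mm; grip_force is the grip in N (None keeps the last); returns when the fingers have stopped.
- bot.dwell(seconds).
- bot.ik(position, orientation): joint angles nearest the present ones, or None.
- bot.read_state(): the state.
- bot.read_camera(name): name is "side" or "top"; returns a dict with "image" (384x512x3 uint8, blue, green, red), "depth" (384x512 float32, mm along the optical axis (not along the pixel's ray), 0 where there is no reading), "fovy" (degrees; the focal length in pixels is half the picture's height over the tangent of half this angle, whatever the lens; pixels are square), "cx", "cy" (the principal point, pixels), "eye" and "attitude" of the camera in the world. Camera axes: x right, y down, z forward; pixel columns grow to the right and rows downward; lengths in mm; the calibration is good to about 2 mm. A picture is of the moment at which its call begins.
A pose or a line that the arm cannot do raises bot.MotionError and nothing moves.
- bot.finish_job(): hands the job in; it is judged then, once.
The state is a dict: "clock": time; "joint_positions": joint angles; "qvel": joint speeds; "effort": joint torques, N m; "ee_pos": TCP position; "tool_rot": TCP orientation; "ft_force": force on the tool from outside, world axes, zero at the start; "moment": the same for the moment, N m; "grip_width": finger opening in mm; "grip_force": force on a finger pad.
Only numpy, scipy, OpenCV 4.12 (cv2) and the standard library are available. Lean on these libraries where they do the work, as an engineer would, in place of code of your own. Each camera call takes 0.05 s, during which the arm holds its last target. There are 200 camera calls.

## Working session

There is one attempt and no reset: what is moved stays moved. The work goes in short steps, each a Python script; the robot and the scene stay as the last script left them, time stands still between calls to the robot, and variables do not carry over. Pictures are saved under pics/ and viewed, at most 10 in all, crops included, and the job is handed in when it is done.

```bash
ls; mkdir -p pics; cat > h.py <<'E'
import numpy as np, cv2
from scipy.spatial.transform import Rotation as R
from rig import bot
def cam(n):
    c=bot.read_camera(n); q=c["attitude"]; c["Rm"]=R.from_quat([q[1],q[2],q[3],q[0]]).as_matrix()
    c["f"]=192/np.tan(np.radians(c["fovy"])/2); return c
def pt(c,u,v,d=None):
    d=np.median(c["depth"][v-1:v+2,u-1:u+2]) if d is None else d
    return np.array(c["eye"])+c["Rm"]@np.array([(u-c["cx"])/c["f"]*d,(v-c["cy"])/c["f"]*d,d])
def cloud(c):
    v,u=np.mgrid[:384,:512]; d=c["depth"]
    p=np.stack([(u-c["cx"])/c["f"]*d,(v-c["cy"])/c["f"]*d,d],-1)
    return p@c["Rm"].T+np.array(c["eye"])
E
python3 - <<'E'
from h import *
import pickle
for n in ("side","top"):
    c=cam(n); pickle.dump(c,open(n+".pkl","wb")); cv2.imwrite(f"pics/{n}0.png",cv2.resize(c["image"],(768,576)))
    print(n,c["eye"],c["Rm"].round(3).tolist(),c["f"],c["cx"],c["cy"])
s=bot.read_state();print(s)
E
```

```text
pics
side [288.36856771 969.33421843 703.32805751] [[-0.952, -0.169, 0.256], [-0.307, 0.522, -0.795], [0.001, -0.836, -0.549]] 408.21339420030057 254.70879409132664 188.21752680023297
top [ 367.46216729   24.82667495 1189.68146284] [[0.015, -0.981, 0.192], [-1.0, -0.015, 0.003], [-0.0, -0.192, -0.981]] 431.9536550236329 257.2827085032553 194.70046460744555
{'clock': 0.1, 'joint_positions': array([-1.22957467e+00,  3.00398530e-01,  1.52152213e+00,  1.00667049e-05,
        1.32071047e+00, -6.66250524e-02]), 'qvel': array([ 8.57778935e-04, -1.50518369e-03,  5.61764903e-05,  6.37402477e-04,
        1.41379065e-03, -1.73094336e-04]), 'effort': array([ 1.55461843e-03, -5.44378030e+01, -3.62370944e+01, -8.69793598e-05,
        3.08539406e-03, -5.96575001e-05]), 'ee_pos': array([ 218.07028013, -504.71043355,  249.78605381]), 'tool_rot': array([-5.15020038e-04,  9.79279708e-01,  2.02511690e-01, -6.62366287e-05]), 'ft_force': array([ 0.42641075, -0.16835569, -0.07335475]), 'moment': array([0.05697167, 0.07541975, 0.00385494]), 'grip_force': 0.0, 'grip_width': 85.06611714724573}
```

View pics/top0.png

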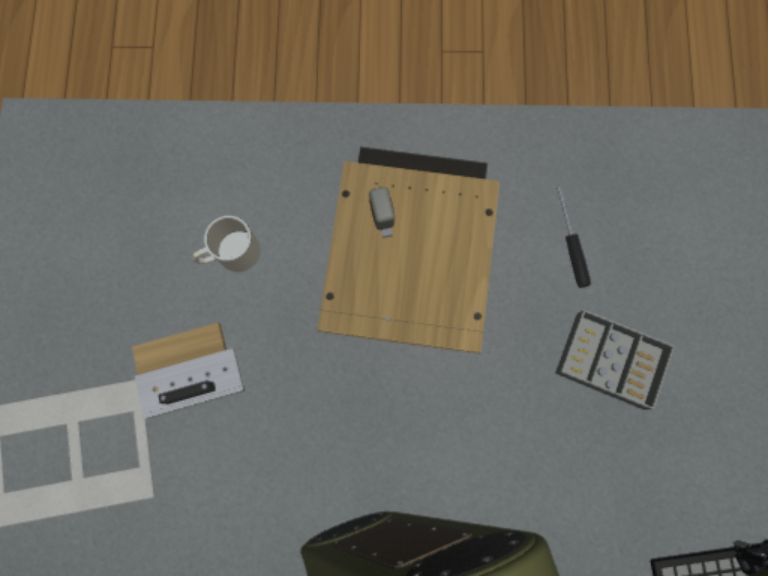

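View pics/side0.png

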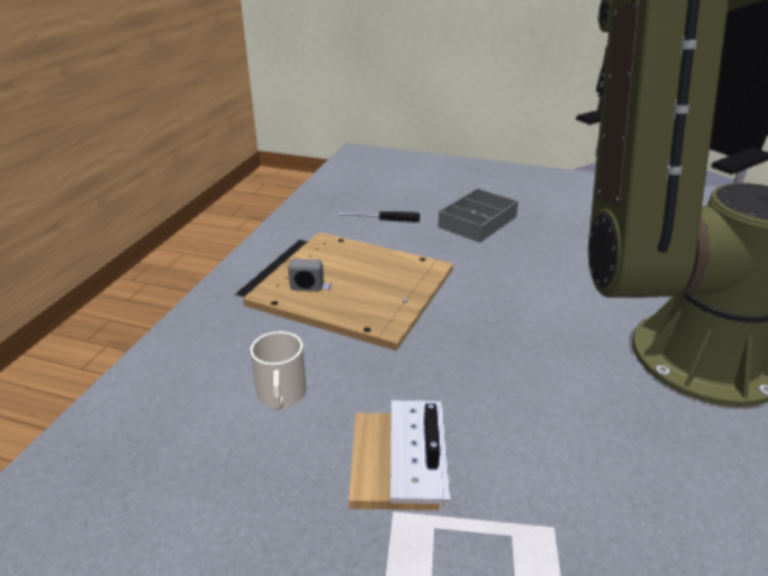

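The top view shows the panel's corners at about (345,163), (498,182), (481,352), (319,331), with the pin near (387,318). The grip bar runs from (160,398) to (214,386), and the hole is at about (156,388). The side view shows the same layout, with the grip at (432,436) and the pin at (405,300).

```bash
python3 - <<'E'
from h import *
import pickle
C={n:pickle.load(open(n+".pkl","rb")) for n in("top","side")}
c=C["top"]
def rect(n,box,z0,z1):
    c=C[n];P=cloud(c);x0,x1,y0,y1=box
    m=(P[...,0]>x0)&(P[...,0]<x1)&(P[...,1]>y0)&(P[...,1]<y1)&(P[...,2]>z0)&(P[...,2]<z1)
    q=P[m]; r=cv2.minAreaRect(q[:,:2].astype(np.float32)); print(n,len(q),"zmed",np.median(q[:,2]).round(1),r); print(cv2.boxPoints(r).round(1).tolist())
for u,v in [(230,108),(332,121),(320,233),(214,220),(258,212),(125,261),(107,265),(143,257),(104,259),(140,230)]:
    print((u,v),pt(c,u,v).round(1))
for n in C:
    print("panel");rect(n,(350,800,-200,220),12,25)
    print("plate");rect(n,(220,420,200,480),23,36)
    print("grip");rect(n,(220,420,200,480),52,85)
a=cv2.resize(c["image"][200:290,85:165],(533,600),interpolation=cv2.INTER_CUBIC)[:600,:533]
cv2.imwrite("pics/a.png",a)
b=cv2.resize(c["image"][195:240,205:330],(800,288),interpolation=cv2.INTER_CUBIC)
s=C["side"]["image"]; b2=cv2.resize(s[165:235,225:310],(364,300),interpolation=cv2.INTER_CUBIC)
b3=cv2.resize(s[260:340,230:305],(281,300),interpolation=cv2.INTER_CUBIC)
o=np.zeros((588,800,3),np.uint8);o[:288]=b;o[288:,:364]=b2;o[288:,400:681]=b3
cv2.imwrite("pics/b.png",o)
E
```

```text
(230, 108) [849.2 110.8  20.3]
(332, 121) [ 816.4 -182.4   14.6]
(320, 233) [ 493.7 -143.3   18.1]
(214, 220) [525.3 146.1  15.5]
(258, 212) [548.   25.9  23.8]
(125, 261) [408.6 364.8  71. ]
(107, 265) [397.9 410.6  69.3]
(143, 257) [421.1 328.4  36.4]
(104, 259) [415.  437.5  18.4]
(140, 230) [494.5 346.3  17.9]
panel
top 10590 zmed 18.1 ((661.6942138671875, -14.161422729492188), (300.7625427246094, 311.1365661621094), 83.14071655273438)
[[489.29998779296875, -144.89999389648438], [798.2000122070312, -182.0], [834.0999755859375, 116.5999984741211], [525.2000122070312, 153.6999969482422]]
plate
top 584 zmed 28.1 ((393.1280212402344, 374.10125732421875), (55.143802642822266, 188.61569213867188), 0.6578909754753113)
[[364.5, 468.1000061035156], [366.6000061035156, 279.5], [421.79998779296875, 280.1000061035156], [419.6000061035156, 468.70001220703125]]
grip
top 237 zmed 69.2 ((409.1886291503906, 371.42626953125), (18.602386474609375, 87.94807434082031), 16.62615203857422)
[[387.70001220703125, 410.8999938964844], [412.8999938964844, 326.6000061035156], [430.70001220703125, 332.0], [40
[... 154 characters left out ...]
[487.79998779296875, -148.39999389648438], [798.7000122070312, -182.60000610351562], [832.2999877929688, 123.19999694824219], [521.4000244140625, 157.39999389648438]]
plate
side 826 zmed 27.2 ((391.83245849609375, 376.6260681152344), (56.51259994506836, 188.7137451171875), 0.22277997434139252)
[[363.20001220703125, 470.8999938964844], [363.8999938964844, 282.20001220703125], [420.5, 282.3999938964844], [419.70001220703125, 471.1000061035156]]
grip
side 301 zmed 68.3 ((407.60418701171875, 376.1209716796875), (18.0363826751709, 88.83878326416016), 16.943912506103516)
[[386.0, 416.0], [411.8999938964844, 331.0], [429.20001220703125, 336.29998779296875], [403.29998779296875, 421.20001220703125]]
```

View pics/a.png

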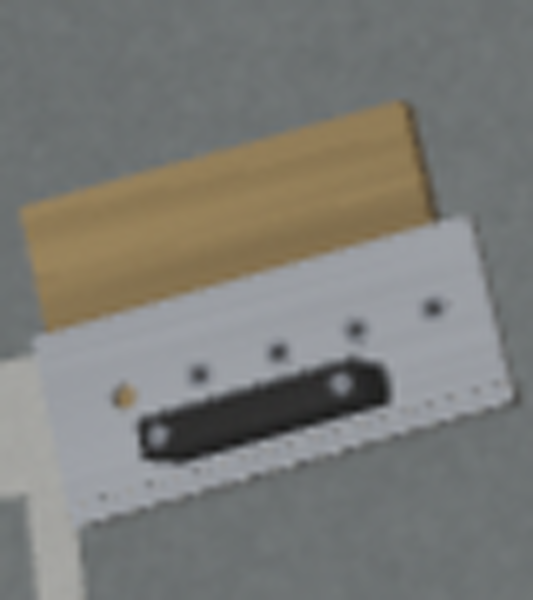

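View pics/b.png

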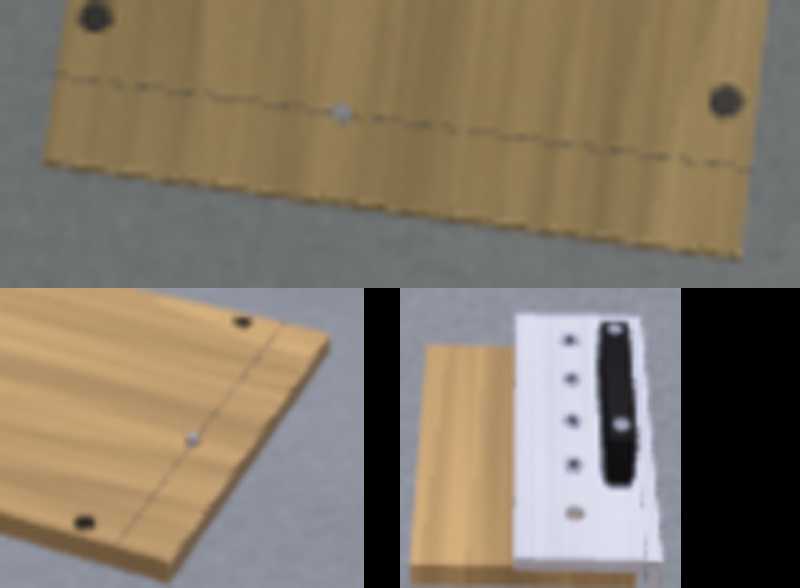

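Crop a shows the hole at (125,396) and the bar ends at (140,440) and (388,378). Crop b shows the near-edge corners at (45,162) and (740,257), with the pin at (342,113). In its side insets, the pin is at (193,439), the corners are at (168,565) and (329,335), and the hole is at (574,513). I'll intersect the rays at the known heights and triangulate.

```bash
python3 - <<'E'
from h import *
import pickle
C={n:pickle.load(open(n+".pkl","rb")) for n in("top","side")}
def ray(n,u,v):
    c=C[n]; return np.array(c["eye"]), c["Rm"]@np.array([(u-c["cx"])/c["f"],(v-c["cy"])/c["f"],1])
def px(x,y,s,u0,v0): return (x+.5)/s-.5+u0,(y+.5)/s-.5+v0
A=lambda x,y:("top",)+px(x,y,6.667,85,200)
B=lambda x,y:("top",)+px(x,y,6.4,205,195)
S=lambda x,y:("side",)+px(x,y-288,4.284,225,165)
T=lambda x,y:("side",)+px(x-400,y-288,3.747,230,260)
def atz(r,z): e,d=ray(*r); return e+d*(z-e[2])/d[2]
def tri(a,b):
    (e1,d1),(e2,d2)=ray(*a),ray(*b); t=np.linalg.lstsq(np.c_[d1,-d2],e2-e1,rcond=None)[0]
    p,q=e1+t[0]*d1,e2+t[1]*d2; return (p+q)/2,np.linalg.norm(p-q)
for nm,a,b,z in [("cornerL",B(45,162),S(168,565),18),("cornerR",B(740,257),S(329,335),18),("pin",B(342,113),S(193,439),25),("lineL",B(60,75),S(121,538),18),("lineR",B(750,166),S(278,333),18),
   ("hole",A(125,396),T(574,513),28),("platePyPx",A(35,338),T(514,562),28),("plate-y+x",A(470,218),T(515,314),28),("plate+y-x",A(80,525),T(662,562),28),("plate-y-x",A(517,397),T(640,316),28),
   ("screw+y",A(157,435),T(621,424),70),("screw-y",A(341,383),T(615,329),70)]:
    print(nm,atz(a,z)[:2].round(1),atz(b,z)[:2].round(1),"tri",*[np.round(k,1) for k in tri(a,b)])
E
```

```text
cornerL [525.1 152.4] [524.4 157.9] tri [525.8 152.9  13.7] 0.2
cornerR [ 489.  -143.8] [ 488.5 -139.6] tri [ 489.3 -144.2   15.2] 0.0
pin [547.1  25.9] [544.9  32.1] tri [547.2  25.8  20.5] 1.2
lineL [562.9 147.3] [560.5 141.3] tri [560.5 146.5  22.4] 3.4
lineR [ 527.9 -148.6] [ 525.5 -130.6] tri [ 529.7 -150.4    5.7] 0.1
hole [414.7 436. ] [413.9 438.5] tri [414.5 436.7  25.7] 0.4
platePyPx [437.1 474. ] [435.4 478.3] tri [436.8 475.4  24. ] 1.1
plate-y+x [487.9 302.5] [489.  303.8] tri [488.6 302.8  27. ] 1.3
plate+y-x [363.9 449.5] [361.8 454.5] tri [363.1 451.1  23.5] 1.5
plate-y-x [416.6 279.4] [414.6 281.5] tri [415.8 279.6  26.1] 1.7
screw+y [398.3 407.6] [397.6 407.3] tri [397.9 407.4  70.2] 0.8
screw-y [419.2 338.3] [418. 339.] tri [418.7 338.4  69.3] 1.0
```

The measurements agree. The grip is at (408.4, 373), yaw 16.8°. The panel's edge middle is at (506.8, 6.6), yaw −6.9°, and the pin sits about 27 mm to +y of the edge middle and 37 mm in from the edge, as it should. Now the grasp.

```bash
cat >> h.py <<'E'
def quat(psi): a=np.radians(psi+90)/2; return [0,np.cos(a),np.sin(a),0]
PSI=-6.9; ex=np.array([np.cos(np.radians(PSI)),np.sin(np.radians(PSI)),0]); ey=np.array([-ex[1],ex[0],0])
EDGE=np.array([506.8,6.6,18.])           # middle of the panel's near top edge
def tcp(hx,hy,hz):                       # TCP for hole at hx (from pencil line), hy (from panel middle), hz above panel
    return EDGE+ex*(37+hx-24)+ey*(hy-60)+np.array([0,0,36+hz])
def where():
    s=bot.read_state(); p=np.array(s["ee_pos"])-EDGE-[0,0,36]
    return np.array([p@ex-13,p@ey+60,p[2]]).round(2), s
E
python3 - <<'E'
from h import *
q=quat(16.8)
print(bot.ik([408.4,373,54],q),bot.ik(tcp(0,10,0),quat(PSI)))
bot.move_to([408.4,373,130],q)
bot.servo_line([408.4,373,54],speed=80,until_force=8)
s=bot.read_state();print(s["ee_pos"],s["ft_force"],s["clock"])
bot.move_gripper(10,100)
s=bot.read_state();print(s["ee_pos"],s["ft_force"],s["grip_width"],s["grip_force"],s["clock"])
c=cam("side");cv2.imwrite("pics/g.png",cv2.resize(c["image"][180:360,180:400],(733,600)))
E
```

```text
[ 6.73904941e-01  5.47090023e-01  1.67462326e+00 -4.44089210e-16
  9.19879375e-01  3.80689627e-01] [-1.57644086e-01  4.81064804e-01  1.78305920e+00 -4.44089210e-16
  8.77468654e-01 -3.72163676e-02]
[408.62480319 373.18859025  54.52176992] [ 0.97662943 -0.22858907 -0.08322566] 4.375
[408.51027543 373.0887071   54.31078607] [-1.10850077 -0.3275413   4.6585958 ] 16.825421991670428 98.71066331863403 5.0083
```

View pics/g.png

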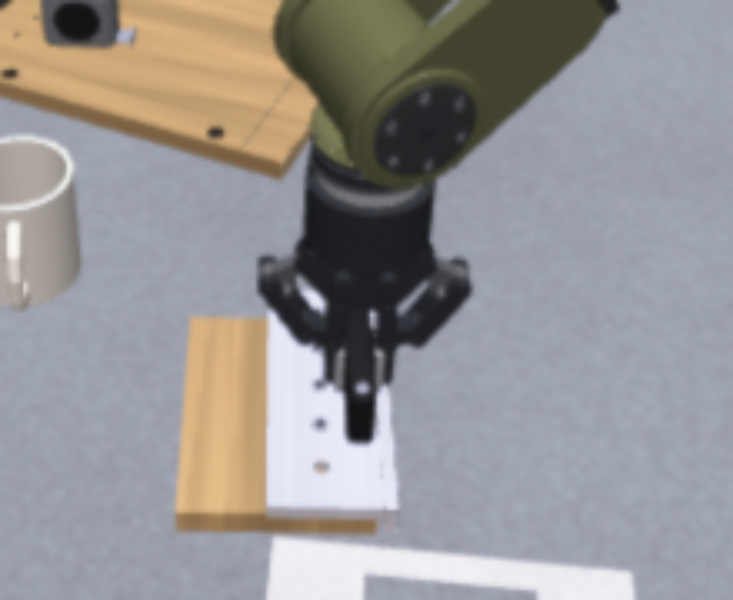

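The bar is held between the pads (16.8 mm opening, 99 N), with the hole at about (321,466). Next I lift, carry it over the panel, and check from above.

```bash
python3 - <<'E'
from h import *
p=np.array([408.5,373.1,54.3])
bot.servo_line(p+[0,0,70],speed=80)
s=bot.read_state();print("lifted",s["ft_force"],s["moment"],s["grip_width"])
bot.move_to(tcp(-5,5,60),quat(PSI))
bot.servo_line(tcp(-5,5,20),speed=60)
bot.dwell(0.3)
print(where()[0],where()[1]["ft_force"],where()[1]["clock"])
import pickle
o=np.zeros((576,800,3),np.uint8)
for n,sl,x in(("top",(slice(190,260),slice(190,290)),0),("side",(slice(150,250),slice(210,310)),400)):
    c=cam(n);pickle.dump(c,open(n+"1.pkl","wb"));k=c["image"][sl]
    k=cv2.resize(k,(400,400*k.shape[0]//k.shape[1]),interpolation=cv2.INTER_CUBIC);o[:k.shape[0],x:x+400]=k
cv2.imwrite("pics/c.png",o[:400])
E
```

```text
lifted [-0.8348841  -0.14275866 -4.94027544] [-0.04001404  0.04303935 -0.05486709] 17.268746007798335
[-4.87  4.97 20.25] [-0.43068245 -0.42292024 -4.59921711] 8.8
```

View pics/c.png

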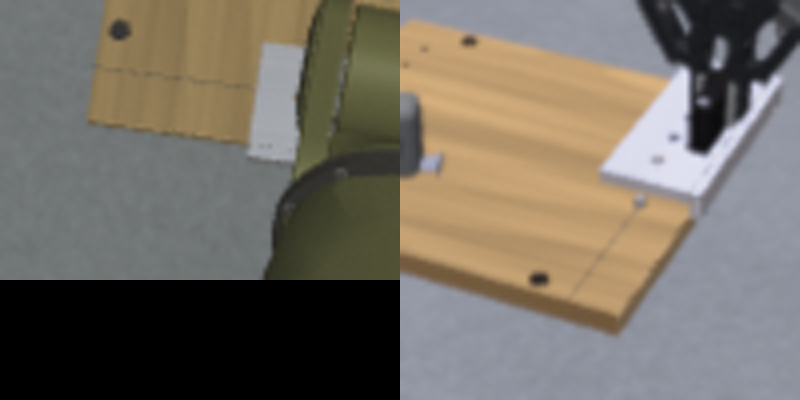

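The view shows the lip hanging ahead of the near edge. The hole is at (657,160) and the pin at (641,200) in the side inset, and the plate's +y end runs (262,43)–(248,158) in the top inset. I'll compute the hole-to-pin offset from these.

```bash
python3 - <<'E'
from h import *
import pickle
def atz(n,x,y,z):
    c=pickle.load(open(n+"1.pkl","rb")); u0,v0,x0=(210,150,400) if n=="side" else (190,190,0)
    u,v=(x-x0+.5)/4-.5+u0,(y+.5)/4-.5+v0
    d=c["Rm"]@np.array([(u-c["cx"])/c["f"],(v-c["cy"])/c["f"],1]); e=np.array(c["eye"]); p=e+d*(z-e[2])/d[2]-EDGE
    return np.array([p@ex-37,p@ey]).round(1)
for l,a in dict(hole=("side",657,160,48.2),pin=("side",641,201,25),cornL=("side",617,317,18),plateL=("side",601,173,48.2),plateLn=("side",695,196,48.2),tplL=("top",262,43,48.2),tplLn=("top",248,158,48.2),tcorn=("top",89,122,18)).items(): print(l,atz(*a))
E
```

```text
hole [-5.5  7.7]
pin [-2.8 29.7]
cornL [-37.1 150.8]
plateL [24.5 40.2]
plateLn [-47.4  38.8]
tplL [28.  35.6]
tplLn [-50.   34.2]
tcorn [-36.8 146.1]
```

The same-view difference of 22 mm confirms the pin at hy ≈ 27. I lower it beside the edge and bring the lip lightly up to it.

```bash
python3 - <<'E'
from h import *
print(bot.servo_line(tcp(-5,14,20),speed=40))
print("down",bot.servo_line(tcp(-5,14,9),speed=15,until_force=3)); w,s=where();print(w,s["ft_force"],s["moment"])
print("edge",bot.servo_line(tcp(6,14,w[2]),speed=8,until_force=3)); w,s=where();print(w,s["ft_force"],s["moment"],s["clock"])
bot.dwell(0.3); w,s=where();print(w,s["ft_force"],s["moment"],s["clock"])
E
```

```text
False
down False
[-4.94 14.    9.07] [ 0.75874232  0.45074492 -4.82907504] [-0.00803882  0.10278819 -0.0235816 ]
edge True
[-0.1  14.01  8.23] [-0.4044723  -1.5292459  -5.01815339] [0.00583541 0.08707223 0.00296639] 10.95
[-0.5  14.01  7.81] [ 0.56763338 -0.62618057 -4.8813449 ] [0.03625138 0.01006723 0.03762345] 11.25
```

```bash
cat >> h.py <<'E'
def favg(n=6):
    F=[]
    for _ in range(n): bot.dwell(0.03); F.append(np.r_[bot.read_state()["ft_force"],bot.read_state()["moment"]])
    F=np.mean(F,0); return np.r_[F[:3]@ex,F[:3]@ey,F[2],F[3:]].round(2)
E
python3 - <<'E'
from h import *
print(favg())
for x in (0.,.5,1.,1.5,2,2.5,3):
    bot.servo_line(tcp(x,14,8.3),speed=8); f=favg(); print(x,where()[0],f)
    if f[0]<-3: break
print(where()[1]["clock"])
E
```

```text
[ 0.06 -0.08 -4.87 -0.01  0.04  0.  ]
0.0 [-0.03 13.99  8.29] [ 0.15  0.15 -4.68  0.03  0.06  0.02]
0.5 [ 0.48 13.98  8.29] [-0.46 -0.36 -4.84  0.01  0.18 -0.07]
1.0 [ 0.62 14.    8.19] [-5.44 -0.26 -1.73  0.11  1.15 -0.1 ]
12.8
```

The lip meets the edge at hx ≈ 0.5. Now I slide along it with light pressure, tapping downward to feel for the pin.

```bash
python3 - <<'E'
from h import *
X=0.75
bot.servo_line(tcp(X,14,8.3),speed=5)
for y in (20,23,24,25,26,27,28,29,30,31):
    bot.servo_line(tcp(X,y,8.3),speed=15)
    f=favg(4)
    hit=bot.servo_line(tcp(X,y,4.5),speed=10,until_force=4)
    w,s=where(); print(y,hit,w,"slide",f,"tap",np.round(s["ft_force"],1),round(s["clock"],1))
    if w[2]<5.2: break
E
```

```text
20 True [-0.03 20.05  7.17] slide [-5.13  0.35 -5.78  0.04  1.01 -0.11] tap [ 0.9 -0.9 -2.3] 13.9
23 False [ 0.71 22.97  4.4 ] slide [-0.49  0.19 -4.18  0.11  0.15 -0.05] tap [-1.4  0.4 -6.2] 15.0
```

At hy=20 it rode on the pin (z 7.2), and at hy=23 it dropped freely to 4.4. I lower it further to the panel and check that the hole is captured by a small sideways test.

```bash
python3 - <<'E'
from h import *
print(favg())
for t in ((.5,24.8),(.5,21.2)):
    h=bot.servo_line(tcp(t[0],t[1],4.4),speed=5,until_force=4); print(t,h,where()[0],favg())
bot.servo_line(tcp(.5,23,4.4),speed=8)
c=cam("side");cv2.imwrite("pics/d.png",cv2.resize(c["image"][150:250,210:310],(600,600),interpolation=cv2.INTER_CUBIC));print(where()[1]["clock"])
E
```

```text
[-1.13 -0.2  -4.89  0.05  0.26 -0.1 ]
(0.5, 24.8) False [ 0.58 24.85  4.46] [-0.29 -0.36 -4.58 -0.02  0.04 -0.02]
(0.5, 21.2) True [ 0.16 22.64  3.82] [ 2.37  2.43 -2.89  0.53 -0.53 -0.09]
17.0417
```

View pics/d.png

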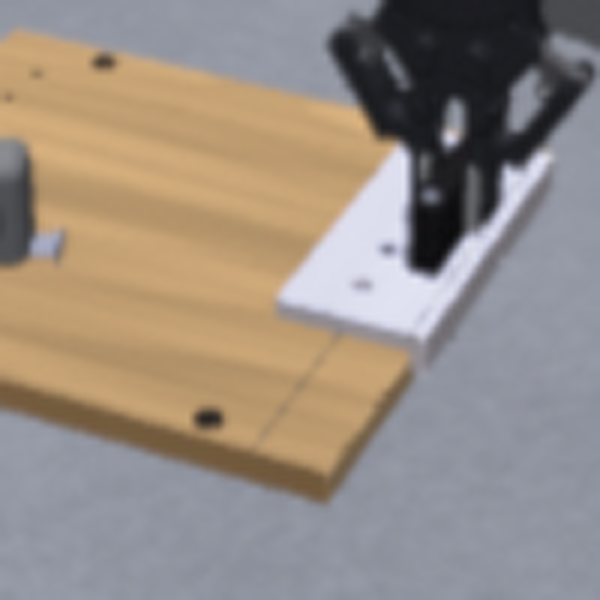

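The hole is captured. It is stopped at 22.6 and free to 24.85, which fits the ±1 mm play, and the image shows it grey-filled at (362,285). I centre it, lower it until it touches, and release.

```bash
python3 - <<'E'
from h import *
bot.servo_line(tcp(.4,23.8,4.4),speed=5); print(favg())
h=bot.servo_line(tcp(.4,23.8,-1.5),speed=6,until_force=4); w,s=where(); print(h,w,favg(),s["clock"])
E
```

```text
[ 0.3   0.06 -4.53  0.02  0.02  0.01]
True [ 0.28 23.81  0.67] [-1.6   0.08  6.58 -0.08 -0.2  -0.01] 18.2
```

```bash
python3 - <<'E'
from h import *
bot.move_gripper(45); print(favg(3)); p=np.array(bot.read_state()["ee_pos"])
bot.servo_line(p+[0,0,70],speed=60)
q=bot.read_state()["joint_positions"].copy(); q[0]-=1.0; q[1]-=.3; bot.move_joints(q); bot.dwell(.5)
import pickle
o=np.zeros((600,800,3),np.uint8)
for n,sl,x in(("top",(slice(190,260),slice(200,300)),0),("side",(slice(150,250),slice(210,310)),400)):
    c=cam(n);pickle.dump(c,open(n+"2.pkl","wb"));k=c["image"][sl]
    k=cv2.resize(k,(400,400*k.shape[0]//k.shape[1]),interpolation=cv2.INTER_CUBIC);o[:k.shape[0],x:x+400]=k
    P=cloud(c); d=(P-EDGE); x_,y_=d@ex,d@ey; z=P[...,2]
    m=(x_>13)&(x_<65)&(y_>-115)&(y_<40)&(z>15)&(z<36); m&=~((x_<30))
    A=np.c_[x_[m],y_[m],np.ones(m.sum())]; co=np.linalg.lstsq(A,z[m],rcond=None)[0]
    m2=(x_>90)&(x_<150)&(y_>-115)&(y_<40)&(z>10)&(z<30)
    A2=np.c_[x_[m2],y_[m2],np.ones(m2.sum())]; c2=np.linalg.lstsq(A2,z[m2],rcond=None)[0]
    print(n,"plate tilt",co[:2].round(4),"panel tilt",c2[:2].round(4),"plate-panel",np.median(z[m])-np.median(z[m2]))
cv2.imwrite("pics/e.png",o[:400]); print(bot.read_state()["clock"],bot.read_state()["ft_force"])
E
```

```text
[-0.27  0.01  0.12 -0.01  0.    0.02]
top plate tilt [ 0.002  -0.0001] panel tilt [-0.0007 -0.0003] plate-panel 9.864793327573807
side plate tilt [0.0021 0.0001] panel tilt [-0.0026 -0.0008] plate-panel 9.885214153894708
22.6917 [0.02376669 0.01746202 0.12671503]
```

View pics/e.png

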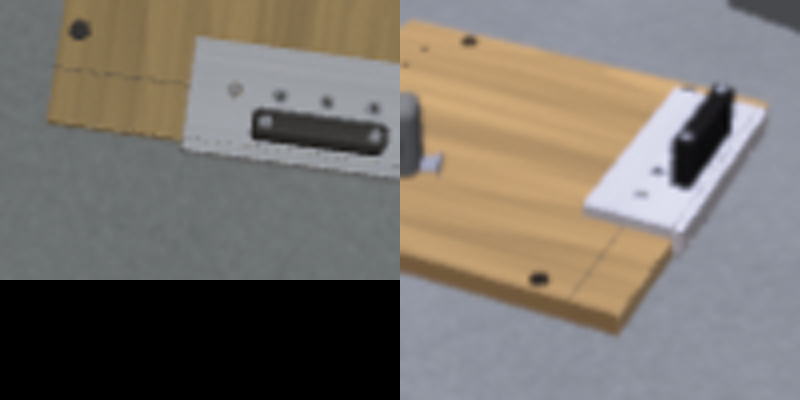

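The plate lies flush: its top is 9.9 mm above the panel, tilt is under 0.003 rad, the pin shows in the hole at (235,90), and the lip runs along the edge.

```bash
python3 -c "
from rig import bot
print(bot.finish_job())"
```

```text
the job is handed in; nothing more can be done
None
```

I handed the job in after about 23 s on the robot's clock: the template lies flush and level on the panel with its index hole over the pin and its lip along the edge, and it is released; the hand-in returned no verdict.

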